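Fetch the bisque cup from behind the glaze jars

ROBOT

A 6-joint arm with a two-finger parallel gripper is mounted at the origin on the work surface. World frame = base frame: x ahead of the robot, y to its left, z up, the work surface at z = 0. Lengths are in m, angles in rad, forces in N, time in s.
With the tool pointing down it reaches from about 0.375 to 0.975 m from the base axis. Payload 3.8 kg.
Tool frame: the origin (TCP) lies midway between the tips of the shut fingers; the grasp point (between the pads) lies 19 mm behind it; z points along the fingers, y is the line along which they close (so a half turn about z gives the same grasp; the last joint's range is limited). The gripper opens to 85 mm and grips with 20 to 120 N. Pads are 22 mm wide; open, the fingers measure 114 mm over their backs; the gripper's body (76 mm by 85 mm) begins 54 mm behind the grasp point. The pads swing forward as they close: fully open they stand 13 mm farther back than shut.
Start: joints at [-1.227, 0.264, 1.604, -0, 1.274, -0.037], TCP at [0.251, -0.627, 0.231] pointing down, gripper open.
Joint ranges: [-2.63, 2.63], [-0.94, 2.18], [0.31, 2.57], [-1.31, 4.45], [0, 2.66], [-2.55, 2.55]. Speed limits (rad/s): [2.57, 2.57, 3.14, 3.14, 3.14, 3.14].

INTERFACE

Orientations are given as a rotation vector (axis times angle).
In Python, from workcell import bot gives the robot as it stands.
- The arm moves only by the tool step_arm, never from a script. Its argument "motion" is a list of rows, each a list of 5 numbers: the finger opening in cm, from 0 to 8.54, then the shift along the tool's x, y, z in cm, then the turn about the tool's z in degrees. In form: [[claw, dx, dy, dz, twist], ...]. A call has 1 to 20 rows; each row is the pose to reach, as a shift and turn from the pose commanded when the call began, along the tool's axes at that moment; what a row does not reach only later rows make up. A row lasts 1/10 s, in which the tool goes at most 50 mm and 8.59 degrees, less where a joint would pass 70% of its speed; a pose out of reach is approached as far as the arm can. A call with a gripper value outside its range is refused whole. The fingers move at their own pace and stop on an object; "force" is the grip in N (left out, the last holds). Time passes only in rows, so rows that repeat a pose let the fingers close. It gives the time, the measured TCP pose, the force, the opening and the grip force at its end, in the units of the state.
- bot.read_state(): the state, without advancing time (a new reading comes with each control period).
- bot.read_camera(name): name is "scene" or "side" or "wrist"; returns (picture, depth): 420x560x3 uint8, red, green, blue; 420x560 float32, m along the optical axis (not along the pixel's ray), 0 where there is no reading.
- bot.calibration(name): a dict with "mtx" (3x3 intrinsics, pixels), "origin" and "orientation" of the camera in the world; the wrist camera has in their place "T_tool_cam" (4x4, takes a point from camera to tool coordinates, whose origin is the TCP and whose axes are the flange's). Camera axes: x right, y up, looking along -z (the intrinsics and any distortion apply to the point x, -y, -z); pixel columns grow to the right and rows downward; lengths in m; the calibration is good to about 2 mm. A picture is of the moment at which its call begins: read the wrist's pose just before it. calibration takes no time and is no camera call.
- bot.finish_job(): hands the job in; it is judged then, once.
The state is a dict: "time": time; "q": joint angles; "joint_vel": joint speeds; "joint_torque": joint torques, N m; "tool_pos": TCP position; "tcp_rot": TCP orientation; "wrist_force": force on the tool from outside, world axes, zero at the start; "torque": the same for the moment, N m; "width": opening from 0.0 (shut) to 1.0 (fully open); "grip_force": force on a finger pad.
Only numpy, scipy, OpenCV 4.12 (cv2) and the standard library are available. Lean on these libraries where they do the work, as an engineer would, in place of code of your own. Each camera call takes 0.05 s, during which the arm holds its last target. There are 200 camera calls.

TASK

The bisque cup at the back of the kiln shelf is hemmed in by three glaze jars. Stand all three jars aside on the plywood ware board, then stand the cup upright in the middle of the banding wheel, and only then put each jar back in the middle of the round tile of its own colour. Leave the fresh clay cone on the shelf where it stands.

Things in the scene. Friction and masses are not known exactly. Their poses are not given: they have to be found in the camera images.
- jar_blue_mid (a point): blue glaze jar: upright white cylinder with a blue lid and a blue band, 58 mm diameter all the way up, 110 mm tall, about 0.35 kg, loose; at the start it stands on the blue tile. Point at its centre, 55 mm above its underside
- jar_green_mid (a point): green glaze jar: upright white cylinder with a green lid and a green band, 58 mm diameter all the way up, 110 mm tall, about 0.35 kg, loose; at the start it stands on the green tile. Point at its centre, 55 mm above its underside
- jar_yellow_mid (a point): yellow glaze jar: upright white cylinder with a yellow lid and a yellow band, 58 mm diameter all the way up, 110 mm tall, about 0.35 kg, loose; at the start it stands on the yellow tile. Point at its centre, 55 mm above its underside
- cup_mid (a point): bisque cup: pinkish unglazed round cup without handle, open at the top, 64 mm outer diameter, 50 mm tall, wall 4 mm, about 0.15 kg, loose, standing straight on the kiln shelf (top 20 mm above the table). Point on its axis, 25 mm above its underside. Jars stand about 12 mm from it on its left, on its right and in front (towards the robot); 16 mm behind it is a fixed square kiln post (45 mm wide, top 60 mm above the table)
- tile_blue: round blue glazed tile, 76 mm diameter, 6 mm thick, fixed on the beige kiln shelf, its top 26 mm above the table; place of the blue jar. Origin at the centre of its underside, z up. The three tiles lie left, right and in front of the cup's starting place, centres 73 mm from it; which colour is where varies. The line between the left and right tiles passes through the cup
- tile_green: round green glazed tile, 76 mm diameter, 6 mm thick, fixed on the beige kiln shelf, its top 26 mm above the table; place of the green jar. Origin at the centre of its underside, z up. The three tiles lie left, right and in front of the cup's starting place, centres 73 mm from it; which colour is where varies. The line between the left and right tiles passes through the cup
- tile_yellow: round yellow glazed tile, 76 mm diameter, 6 mm thick, fixed on the beige kiln shelf, its top 26 mm above the table; place of the yellow jar. Origin at the centre of its underside, z up. The three tiles lie left, right and in front of the cup's starting place, centres 73 mm from it; which colour is where varies. The line between the left and right tiles passes through the cup
- ware_board: plywood board lying fixed on the table, 290 mm (its x) by 120 mm (its y), 12 mm thick, empty at the start: the side area, long enough for three jars in a row. Origin at the centre of its underside, z up. It lies left or right of the kiln shelf
- banding_wheel: dark steel banding wheel with bright rings, standing fixed, does not turn: round head of 170 mm diameter, flat top 60 mm above the table. Origin on its axis at the table, z up. It stands on the other side of the kiln shelf from the board
- cone_mid (a point): fresh clay cone with scored rings, grey-brown, 44 mm diameter at the foot, 102 mm tall, loose, standing on a front corner of the kiln shelf, to be left alone (the other front corner holds a small kiln stilt, 32 mm wide, 30 mm tall). Point on its axis, 51 mm above its underside
Mind the look-alikes: they are no part of the job. Of the things like the part that bears cup_mid, leave any that is pink or yellow; of the rest the larger one is meant.

How it is judged:
On the way, in this order (a step that is already met when the one before it is completed fails the run):
1. all three jars stand upright on the ware board (x of jar_blue_mid in the frame of ware_board between -0.135 and 0.135 m and y of jar_blue_mid in the frame of ware_board between -0.05 and 0.05 m and z of jar_blue_mid in the frame of ware_board between 0.061 and 0.073 m and angle between each of jar_blue_mid, jar_green_mid, jar_yellow_mid's own z axis and vertical below 0.12 rad and linear speed of each of jar_blue, jar_green, jar_yellow below 0.03 m/s and x of jar_green_mid in the frame of ware_board between -0.135 and 0.135 m and y of jar_green_mid in the frame of ware_board between -0.05 and 0.05 m and z of jar_green_mid in the frame of ware_board between 0.061 and 0.073 m and x of jar_yellow_mid in the frame of ware_board between -0.135 and 0.135 m and y of jar_yellow_mid in the frame of ware_board between -0.05 and 0.05 m and z of jar_yellow_mid in the frame of ware_board between 0.061 and 0.073 m), for 0.2 s.
2. the cup stands released and upright in the middle of the banding wheel while the three jars are still on the board (all of step 1 and horizontal distance between cup_mid and banding_wheel below 0.015 m and z of cup_mid in the frame of banding_wheel between 0.08 and 0.09 m and angle between cup_mid's own z axis and vertical below 0.12 rad and linear speed of cup below 0.03 m/s and contact force between the fingers and cup below 0.1 N), for 0.2 s.
At the end, for the whole second after the job is handed in: The cup stands upright on the banding wheel, its axis within 15 mm of the wheel's; each jar stands upright on the tile of its own colour, within 12 mm of the tile's centre; all released and at rest (horizontal distance between cup_mid and banding_wheel below 0.015 m and z of cup_mid in the frame of banding_wheel between 0.08 and 0.09 m and angle between each of cup_mid, jar_blue_mid, jar_green_mid, jar_yellow_mid's own z axis and vertical below 0.12 rad and linear speed of each of cup, jar_blue, jar_green, jar_yellow below 0.03 m/s and horizontal distance between jar_blue_mid and tile_blue below 0.012 m and z of jar_blue_mid in the frame of tile_blue between 0.056 and 0.066 m and horizontal distance between jar_green_mid and tile_green below 0.012 m and z of jar_green_mid in the frame of tile_green between 0.056 and 0.066 m and horizontal distance between jar_yellow_mid and tile_yellow below 0.012 m and z of jar_yellow_mid in the frame of tile_yellow between 0.056 and 0.066 m and contact force between the fingers and cup below 0.1 N and contact force between the fingers and jar_blue below 0.1 N and contact force between the fingers and jar_green below 0.1 N and contact force between the fingers and jar_yellow below 0.1 N); the robot touches nothing.
It fails at once if the clay cone is shifted by more than 15 mm or tipped (distance of cone_mid from where it was at the start of the episode above 0.015 m or angle between cone_mid's own z axis and vertical above 0.2 rad).
It also fails if it takes over 144 s, if anything falls off the work surface, if the arm or the gripper's body presses on something with over 40 N, if the wrist force passes 120 N, or if a joint passes its speed limit or range.

## Working session

There is one attempt and no reset: what is moved stays moved. The work goes in short steps, Python scripts to look and compute and a tool call to move; the robot and the scene stay as the last step left them, time stands still between calls to the robot, and variables do not carry over. Pictures are saved under pics/ and viewed, at most 14 in all, crops included, and the job is handed in when it is done.

Besides the shell and the picture viewer there is one more tool, called by a JSON object that holds its "method" and its "body". step_arm: Moves the arm, as the interface text tells. Its arguments: {"type":"object","properties":{"motion":{"type":"array","items":{"type":"array","items":{"type":"number"}}},"force":{"type":"number"}},"required":["motion"]}

```bash
mkdir -p pics; cat > h.py <<'E'
import numpy as np, cv2
from scipy.spatial.transform import Rotation as R
from workcell import bot
def cam(name):
    s=bot.read_state(); im,d=bot.read_camera(name); c=bot.calibration(name)
    if name=="wrist":
        T=np.eye(4); T[:3,:3]=R.from_rotvec(s["tcp_rot"]).as_matrix(); T[:3,3]=s["tool_pos"]; T=T@np.array(c["T_tool_cam"])
    else:
        T=np.eye(4); o=np.array(c["orientation"],float)
        T[:3,:3]=o if o.shape==(3,3) else R.from_rotvec(o).as_matrix(); T[:3,3]=c["origin"]
    return im,d,np.array(c["mtx"]),T
def cloud(d,K,T):
    v,u=np.mgrid[:d.shape[0],:d.shape[1]]
    P=np.stack([(u-K[0,2])/K[0,0]*d,-(v-K[1,2])/K[1,1]*d,-d],-1)
    W=P@T[:3,:3].T+T[:3,3]; W[d==0]=np.nan
    return W
E
python3 - <<'E'
from h import *
for n in("scene","side"):
    im,d,K,T=cam(n); cv2.imwrite(f"pics/{n}0.png",im[...,::-1]); np.savez(f"{n}0.npz",im=im,d=d,K=K,T=T); print(n,T.round(3).tolist(),bot.calibration(n).keys())
s=bot.read_state(); print(s["tcp_rot"],s["time"]); print(bot.calibration("wrist"))
E
```

```text
scene [[0.564, -0.467, 0.681, 1.086], [0.826, 0.342, -0.449, -0.392], [-0.023, 0.815, 0.578, 0.567], [0.0, 0.0, 0.0, 1.0]] dict_keys(['mtx', 'origin', 'orientation'])
side [[-0.928, 0.259, -0.269, 0.253], [-0.373, -0.654, 0.658, 0.563], [-0.005, 0.711, 0.703, 0.67], [0.0, 0.0, 0.0, 1.0]] dict_keys(['mtx', 'origin', 'orientation'])
[-3.08285981e+00 -5.94187410e-01  4.34801823e-04] 0.1
{'mtx': array([[296.27215334,   0.        , 279.01443047],
       [  0.        , 296.27215334, 211.29599628],
       [  0.        ,   0.        ,   1.        ]]), 'T_tool_cam': array([[-4.66627808e-04,  9.44902476e-01,  3.27351635e-01,
         8.55233468e-02],
       [ 9.99999888e-01,  4.67181001e-04,  7.69425535e-05,
        -3.96286075e-04],
       [-8.02292552e-05,  3.27351634e-01, -9.44902588e-01,
        -1.42086572e-01],
       [ 0.00000000e+00,  0.00000000e+00,  0.00000000e+00,
         1.00000000e+00]])}
```

View pics/scene0.png

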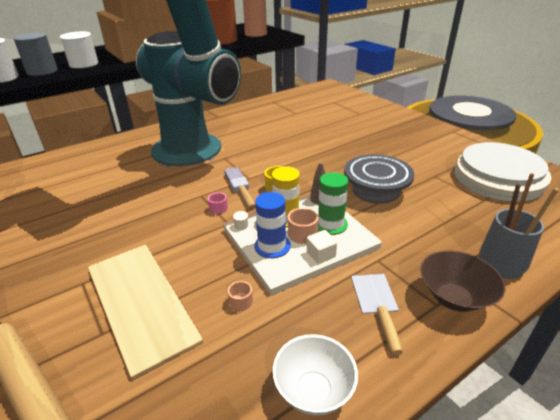

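View pics/side0.png

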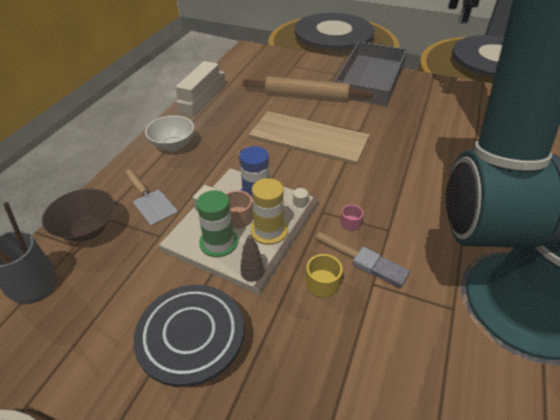

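Candidates for the cup are:
- the bisque cup on the shelf between the jars (scene 303,225)
- the small bisque cup on the table (240,295)
- the pink cup (217,203)
- the yellow cup (275,180)

The shelf cup fits: it is not pink or yellow, it is the larger of the other two, and the three jars surround it. I'll measure now and confirm in a crop.

```bash
cat > m.py <<'E'
from h import *
def circ(P):
    A=np.c_[2*P[:,:2],np.ones(len(P))]; x=np.linalg.lstsq(A,(P[:,:2]**2).sum(1),rcond=None)[0]
    return x[:2],np.sqrt(x[2]+x[0]**2+x[1]**2)
for n in("scene","side"):
    z=np.load(f"{n}0.npz"); im,d,K,T=[z[k] for k in("im","d","K","T")]; W=cloud(d,K,T)
    hsv=cv2.cvtColor(im,cv2.COLOR_RGB2HSV); H,S,V=[hsv[...,i].astype(int) for i in range(3)]
    print(n)
    near=(W[...,0]>.3)&(W[...,0]<1)&(abs(W[...,1])<.5)
    for c,(a,b) in dict(blue=(105,130),green=(50,80),yellow=(20,32)).items():
        m=near&(H>a)&(H<b)&(S>150)
        top=W[m&(W[...,2]>.132)&(W[...,2]<.142)]
        if len(top)>10: print(c,"lidtop",np.nanmean(top,0).round(4),((top.max(0)+top.min(0))/2)[:2].round(4),np.ptp(top,0).round(3),len(top))
        t=W[m&(W[...,2]>.02)&(W[...,2]<.032)]
        if len(t)>10: print("  tile",circ(t),len(t))
        sd=W[near&(W[...,2]>.045)&(W[...,2]<.125)]
        if len(top)>10:
            c0=((top.max(0)+top.min(0))/2)[:2]; sd=sd[np.linalg.norm(sd[:,:2]-c0,axis=1)<.038]
            for _ in range(3):
                c1,r=circ(sd); sd=sd[abs(np.linalg.norm(sd[:,:2]-c1,axis=1)-r)<.004]
            print("  side",c1.round(4),r.round(4),len(sd))
    # wheel: points z .055-.066, dark
    w=W[near&(W[...,2]>.055)&(W[...,2]<.066)&(S<90)&(W[...,1]>.12)]
    if len(w)>50: print("wheel",np.nanmean(w,0).round(4),((w.max(0)+w.min(0))/2).round(4),np.ptp(w,0).round(3),len(w), cv2.minEnclosingCircle(w[:,:2].astype(np.float32)))
    b=W[near&(W[...,2]>.007)&(W[...,2]<.016)&(W[...,1]<-.05)]
    print("board",len(b),cv2.minAreaRect(b[:,:2].astype(np.float32)), np.median(b[:,2]))
    # table patches/key pixels
    for px in ([(303,215),(320,170),(320,245),(240,222),(140,300),(378,168)] if n=="scene" else [(238,200),(252,235),(300,195),(308,135),(190,330),(280,240)]):
        print(px,W[px[1],px[0]].round(3),im[px[1],px[0]])
z=np.load("scene0.npz")["im"][...,::-1]
a=cv2.resize(z[150:310,190:390],(800,600),interpolation=cv2.INTER_CUBIC); cv2.imwrite("pics/crop0.png",a)
E
python3 m.py
```

```text
scene
blue lidtop [ 0.5569 -0.0551  0.1347] [ 0.5553 -0.0547] [0.057 0.056 0.005] 412
  tile (array([ 0.55690554, -0.05413206]), np.float64(0.032081049895718514)) 150
  side [ 0.554  -0.0536] 0.0285 936
green lidtop [0.5716 0.0921 0.1346] [0.57   0.0938] [0.055 0.055 0.005] 315
  tile (array([0.57845768, 0.09320004]), np.float64(0.025505502456571207)) 58
  side [0.5688 0.0938] 0.0283 862
yellow lidtop [0.4926 0.0261 0.1347] [0.4918 0.0273] [0.056 0.057 0.005] 312
  tile (array([0.50045942, 0.22813448]), np.float64(0.21606531485922292)) 41
  side [0.4911 0.0277] 0.028 529
wheel [0.5604 0.2885 0.0592] [0.6647 0.2506 0.0605] [0.475 0.26  0.011] 2222 ((0.6655817031860352, 0.2569228708744049), 0.2460649162530899)
board 9921 ((0.6023159027099609, -0.220376119017601), (0.5514064431190491, 0.3386986553668976), 0.3074664771556854) 0.010817392765371636
(303, 215) [0.542 0.037 0.052] [145 101  77]
(320, 170) [0.485 0.128 0.105] [85 70 56]
(320, 245) [ 0.646 -0.001  0.059] [254 253 246]
(240, 222) [ 0.472 -0.079  0.042] [148 136 116]
(140, 300) [ 0.53  -0.326  0.011] [250 234 174]
(378, 168) [0.504 0.303 0.059] [105 107 115]
side
  tile (array([0.39344172, 0.09883654]), np.float64(0.05277820180323246)) 109
wheel [0.524  0.2994 0.0604] [0.6722 0.2509 0.0605] [0.491 0.262 0.011] 9250 ((0.6744638681411743, 0.2297532707452774), 0.2617207169532776)
board 3703 ((0.5935697555541992, -0.29237329959869385), (0.40743833780288696, 0.6131636500358582), 79.16858673095703) 0.011442003529038014
(238, 200) [ 0.573 -0.006  0.046] [116  93  79]
(252, 235) [0.514 0.055 0.026] [153 133  74]
(300, 195) [ 0.457 -0.063  0.051] [200 189 166]
(308, 135) [ 0.527 -0.322  0.012] [173 149 115]
(190, 330) [0.509 0.297 0.061] [66 68 70]
(280, 240) [0.458 0.046 0.025] [133 114  66]
```

```bash
sleep 1; ls pics
```

```text
crop0.png
scene0.png
side0.png
```

View pics/crop0.png

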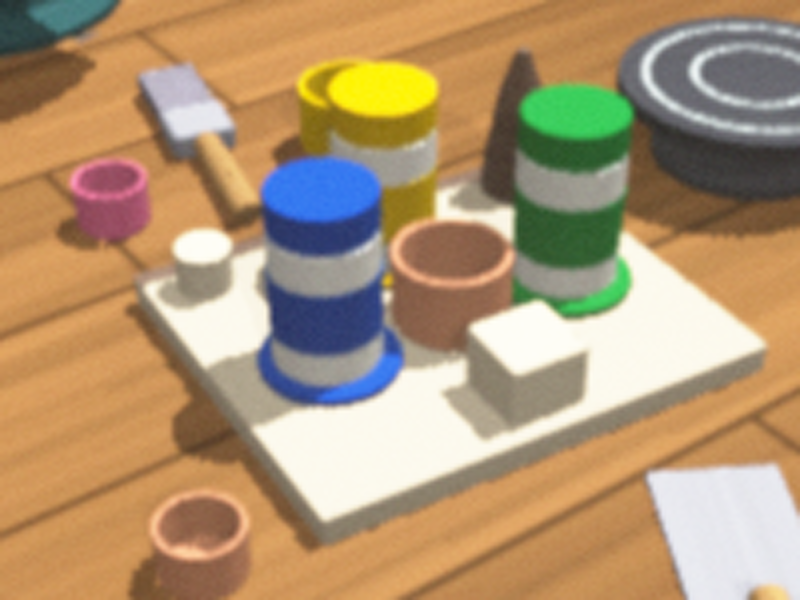

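The crop confirms the cup: the bisque cup at crop (452,285) stands between blue (-y), green (+y) and yellow (front), with the post behind it. Next are the board, wheel and cone.

```bash
cat > m2.py <<'E'
from h import *
for n,bp,wp,cp in(("scene",(140,300),(378,168),(320,185)),("side",(308,135),(190,330),(252,262))):
    z=np.load(f"{n}0.npz"); im,d,K,T=[z[k] for k in("im","d","K","T")]; W=cloud(d,K,T)
    def comp(m,p):
        l=cv2.connectedComponents(cv2.morphologyEx(m.astype(np.uint8),cv2.MORPH_OPEN,np.ones((3,3))))[1]
        return W[(l==l[p[1],p[0]])&(l>0)]
    hsv=cv2.cvtColor(im,cv2.COLOR_RGB2HSV).astype(int)
    b=comp((abs(W[...,2]-.012)<.005),bp); print(n,"board",len(b),cv2.minAreaRect(b[:,:2].astype(np.float32)))
    w=comp((abs(W[...,2]-.060)<.006),wp); print("wheel",len(w),cv2.minEnclosingCircle(w[:,:2].astype(np.float32)),np.median(w[:,2]))
    c=W[(W[...,2]>.03)&(W[...,2]<.125)&(np.linalg.norm(W[...,:2]-[.49,.125],axis=-1)<.045)&(hsv[...,2]<110)&(hsv[...,1]<110)]
    print("cone",len(c),c.mean(0).round(3),np.ptp(c,0).round(3), c[c[:,2].argmax()].round(3))
    p=W[(abs(W[...,2]-.06)<.004)&(np.linalg.norm(W[...,:2]-[.63,.01],axis=-1)<.06)&(hsv[...,1]<60)]
    print("post",len(p),cv2.minAreaRect(p[:,:2].astype(np.float32)))
E
python3 m2.py
```

```text
scene board 8233 ((0.5261752605438232, -0.3269507884979248), (0.11993652582168579, 0.2926170527935028), 88.94097900390625)
wheel 1964 ((0.5118520259857178, 0.2956511676311493), 0.08775647729635239) 0.059036877678196875
cone 227 [0.484 0.121 0.071] [0.023 0.023 0.086] [0.484 0.132 0.116]
post 345 ((0.6348323822021484, 0.011943940073251724), (0.04561072587966919, 0.04652503505349159), 86.66483306884766)
side board 3157 ((0.5274060964584351, -0.3262487053871155), (0.12557698786258698, 0.2909543812274933), 88.82095336914062)
wheel 8677 ((0.5120071768760681, 0.2964342534542084), 0.08616071939468384) 0.06041248170874314
cone 680 [0.474 0.144 0.07 ] [0.036 0.033 0.09 ] [0.479 0.139 0.121]
post 115 ((0.6372621059417725, 0.012517847120761871), (0.045716192573308945, 0.03619248420000076), 81.25471496582031)
```

{"method": "step_arm", "body": {"motion": [[8.5,0,0,-5,8],[8.5,0,0,-5,16],[8.5,0,0,-5,21.8],[8.5,0,0,-5,21.8],[8.5,0,0,-5,21.8]], "force": 40}}

```text
time: 0.6
tool_pos: [0.2507, -0.6262, 0.2804]
tcp_rot: [-3.14, -0.004, 0.001]
wrist_force: [0.2, -0.2, 0.1]
width: 0.993
grip_force: 0.0
```

Measured positions, with both cameras agreeing to about 2 mm:

| Thing | Centre (x, y) in m |
|---|---|
| Board | (0.527, -0.326), long side along world x |
| Wheel | (0.512, 0.296) |
| Cone | (0.479, 0.135) |

The tool is now world-aligned: dx = +X, dy = -Y, dz = -Z. Blue jar first.

{"method": "step_arm", "body": {"motion": [[8.5,30.4,-57.2,0,0],[8.5,30.4,-57.2,0,0],[8.5,30.4,-57.2,0,0],[8.5,30.4,-57.2,0,0],[8.5,30.4,-57.2,0,0],[8.5,30.4,-57.2,0,0],[8.5,30.4,-57.2,0,0],[8.5,30.4,-57.2,0,0],[8.5,30.4,-57.2,0,0],[8.5,30.4,-57.2,0,0],[8.5,30.4,-57.2,0,0],[8.5,30.4,-57.2,0,0],[8.5,30.4,-57.2,0,0],[8.5,30.4,-57.2,0,0],[8.5,30.4,-57.2,0,0],[8.5,30.4,-57.2,0,0],[8.5,30.4,-57.2,0,0],[8.5,30.4,-57.2,0,0],[8.5,30.4,-57.2,0,0]]}}

```text
time: 2.5
tool_pos: [0.5544, -0.0556, 0.2814]
tcp_rot: [3.142, -0.002, 0.0]
wrist_force: [0.3, -0.2, 0.5]
width: 0.997
grip_force: 0.0
```

```bash
cat > w.py <<'E'
from h import *
import sys
n=sys.argv[1]; s=bot.read_state(); print(s["tool_pos"].round(4) if hasattr(s["tool_pos"],"round") else s["tool_pos"],s["q"],s["time"])
im,d,K,T=cam("wrist"); cv2.imwrite(f"pics/{n}.png",im[...,::-1]); np.savez(f"{n}.npz",im=im,d=d,K=K,T=T)
W=cloud(d,K,T); h=cv2.cvtColor(im,cv2.COLOR_RGB2HSV).astype(int)
for c,(a,b) in dict(blue=(105,130),green=(50,80),yellow=(20,32)).items():
    for nm,lo,hi in(("lid",.127,.143),("tile",.02,.032)):
        m=(h[...,0]>a)&(h[...,0]<b)&(h[...,1]>130)&(W[...,2]>lo)&(W[...,2]<hi)&(W[...,0]>.4)&(abs(W[...,1])<.2)
        P=W[m]
        if len(P)>60: print(c,nm,cv2.minEnclosingCircle(P[:,:2].astype(np.float32)),((P.max(0)+P.min(0))/2).round(4),len(P))
E
python3 w.py w1
```

```text
[ 0.5544 -0.0556  0.2814] [-1.44666395e-01  1.28524259e-02  1.79559374e+00 -5.49617439e-05
  1.33296555e+00  1.42748590e+00] 2.5
blue lid ((0.5549254417419434, -0.05221476033329964), 0.028870390728116035) [ 0.5551 -0.0517  0.1325] 2400
blue tile ((0.5572406649589539, -0.05093851312994957), 0.03752778470516205) [ 0.5701 -0.0506  0.026 ] 627
green lid ((0.5694969296455383, 0.09513379633426666), 0.02913202904164791) [0.5698 0.095  0.1325] 2665
green tile ((0.5721279978752136, 0.09323067963123322), 0.037509266287088394) [0.5717 0.0906 0.0246] 616
yellow lid ((0.4917832911014557, 0.02893037535250187), 0.029195835813879967) [0.4919 0.029  0.1325] 2076
yellow tile ((0.4812764525413513, 0.04848415032029152), 0.06049680337309837) [0.4866 0.0451 0.026 ] 467
```

{"method": "step_arm", "body": {"motion": [[8.5,0.1,-0.25,5,0],[8.5,0.1,-0.25,10,0],[8.5,0.1,-0.25,14,0],[8.5,0.1,-0.25,17,0],[8.5,0.1,-0.25,18.6,0],[8.5,0.1,-0.25,18.6,0],[8.5,0.1,-0.25,18.6,0],[5,0.1,-0.25,18.6,0],[5,0.1,-0.25,18.6,0],[5,0.1,-0.25,18.6,0],[5,0.1,-0.25,18.6,0],[5,0.1,-0.25,18.6,0],[5,0.1,-0.25,18.6,0],[5,0.1,-0.25,18.6,0]], "force": 40}}

```text
time: 3.95
tool_pos: [0.5573, -0.0524, 0.0974]
tcp_rot: [3.141, 0.001, 0.006]
wrist_force: [-0.3, -1.6, 6.4]
width: 0.668
grip_force: 43.8
```

{"method": "step_arm", "body": {"motion": [[5,0,0,-2,0],[5,0,0,-5,0],[5,0,0,-9,0],[5,0,0,-13,0],[5,1,4,-14,0],[5,2,8,-14,0],[5,3,12,-14,0],[5,4,16,-14,0],[5,5,20,-14,0],[5,5.7,24,-14,0],[5,6.1,26.5,-14,0],[5,6.1,27.4,-14,0],[5,6.1,27.4,-10,0],[5,6.1,27.4,-6,0],[5,6.1,27.4,-2,0],[5,6.1,27.4,0,0],[5,6.1,27.4,0.8,0],[5,6.1,27.4,1.2,0],[5,6.1,27.4,1.2,0],[5,6.1,27.4,1.2,0]]}}

```text
time: 5.95
tool_pos: [0.6175, -0.3259, 0.0842]
tcp_rot: [3.141, 0.001, 0.003]
wrist_force: [0.1, -0.3, -4.0]
width: 0.671
grip_force: 44.8
```

{"method": "step_arm", "body": {"motion": [[7.5,0,0,0.1,0],[8.5,0,0,0.1,0],[8.5,0,0,0.1,0],[8.5,0,0,0,0],[8.5,0,0,-3,0],[8.5,0,0,-7,0],[8.5,0,0,-12,0],[8.5,-3.6,-4,-15.2,0],[8.5,-7.2,-8,-15.2,0],[8.5,-9,-12,-15.2,0],[8.5,-10.5,-17,-15.2,0],[8.5,-11.5,-22,-15.2,0],[8.5,-12,-27,-15.2,0],[8.5,-12.5,-32,-15.2,0],[8.5,-12.5,-35.5,-15.2,0],[8.5,-12.5,-35.5,-15.2,0],[8.5,-12.5,-35.5,-15.2,0],[8.5,-12.5,-35.5,-15.2,0]]}}

```text
time: 7.75
tool_pos: [0.4919, 0.0282, 0.2355]
tcp_rot: [3.141, 0.0, 0.001]
wrist_force: [0.1, -0.8, -0.6]
width: 0.99
grip_force: 0.0
```

```bash
python3 w.py w2; python3 - <<'E'
from h import *
im,d,K,T=cam("scene"); cv2.imwrite("pics/s2.png",im[...,::-1]); W=cloud(d,K,T); h=cv2.cvtColor(im,cv2.COLOR_RGB2HSV).astype(int)
P=W[(h[...,0]>105)&(h[...,0]<130)&(h[...,1]>150)&(W[...,1]<-.2)&(W[...,0]>.4)&(W[...,2]>.1)]
P=P[P[:,2]>P[:,2].max()-.008]; print(len(P),cv2.minEnclosingCircle(P[:,:2].astype(np.float32)),P[:,2].mean())
E
```

```text
[0.4919 0.0282 0.2355] [ 7.11646495e-03 -8.88267338e-02  1.97799847e+00 -6.18157521e-04
  1.25197151e+00  1.57810092e+00] 7.75
blue tile ((0.55683434009552, -0.05134066566824913), 0.037546973675489426) [ 0.5566 -0.0516  0.0251] 3436
green lid ((0.5691480040550232, 0.09515935182571411), 0.02889072708785534) [0.5696 0.0952 0.1326] 4426
green tile ((0.5714962482452393, 0.09290165454149246), 0.03734712675213814) [0.5713 0.0828 0.0265] 875
yellow lid ((0.49140843749046326, 0.029368629679083824), 0.02897045575082302) [0.4913 0.0297 0.1324] 3281
yellow tile ((0.48239627480506897, 0.037221264094114304), 0.05021175742149353) [0.4868 0.0317 0.0251] 696
876 ((0.6152060031890869, -0.3264409303665161), 0.029284611344337463) 0.12042203409763799
```

{"method": "step_arm", "body": {"motion": [[8.5,0,0,5,0],[8.5,0,0,10,0],[8.5,0,0,13,0],[8.5,0,0,14,0],[8.5,0,0,14,0],[8.5,0,0,14,0],[5,0,0,14,0],[5,0,0,14,0],[5,0,0,14,0],[5,0,0,14,0],[5,0,0,14,0],[5,0,0,14,0],[5,0,0,14,0],[5,0,0,12,0],[5,0,0,9,0],[5,0,0,5,0],[5,0,0,1,0],[5,0,0,0,0],[5,0,0,0,0]]}}

```text
time: 9.75
tool_pos: [0.4927, 0.0291, 0.2368]
tcp_rot: [-3.142, -0.001, -0.006]
wrist_force: [-0.4, 0.2, -5.6]
width: 0.667
grip_force: 44.9
```

{"method": "step_arm", "body": {"motion": [[5,-0.6,4,0,0],[5,-1.2,8,0,0],[5,-1.8,12,0,0],[5,-2.4,16,0,0],[5,-3,20,0,0],[5,-3.6,24,0,0],[5,-4.2,28,0,0],[5,-4.8,32,0,0],[5,-5.3,34.5,0,0],[5,-5.5,35.5,0,0],[5,-5.5,35.5,4,0],[5,-5.5,35.5,8,0],[5,-5.5,35.5,12,0],[5,-5.5,35.5,14,0],[5,-5.5,35.5,14.8,0],[5,-5.5,35.5,15.2,0],[5,-5.5,35.5,15.2,0],[5,-5.5,35.5,15.2,0]]}}

```text
time: 11.55
tool_pos: [0.435, -0.3224, 0.0843]
tcp_rot: [-3.135, -0.001, 0.008]
wrist_force: [-7.3, 9.5, 14.6]
width: 0.665
grip_force: 47.7
```

{"method": "step_arm", "body": {"motion": [[5,0,0,0,0],[5,0,0,0,0]]}}

```text
time: 11.75
tool_pos: [0.435, -0.3224, 0.0842]
tcp_rot: [-3.135, -0.001, 0.008]
wrist_force: [-7.4, 9.1, 15.3]
width: 0.669
grip_force: 47.7
```

```bash
python3 - <<'E'
from h import *
im,d,K,T=cam("scene"); cv2.imwrite("pics/s3.png",im[...,::-1])
im,d,K,T=cam("wrist"); cv2.imwrite("pics/w3.png",im[...,::-1])
cv2.imwrite("pics/sw3.png",np.hstack([cv2.resize(cv2.imread("pics/s3.png")[120:400,0:320],(400,350)),cv2.resize(cv2.imread("pics/w3.png"),(400,350))]))
E
```

```text
(no output)
```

View pics/sw3.png

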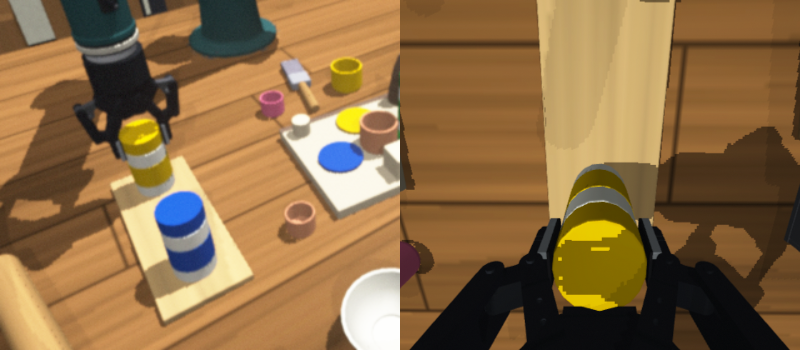

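The jar stands on the board and presses lightly. I'll ease up 3 mm and let go.

{"method": "step_arm", "body": {"motion": [[5,0,0,-0.2,0],[5,0,0,-0.3,0],[5,0,0,-0.3,0],[6,0,0,-0.3,0],[6.3,0,0,-0.3,0],[7,0,0,-0.3,0],[8.5,0,0,-0.3,0],[8.5,0,0,-0.3,0],[8.5,0,0,-0.3,0],[8.5,0,0,-3,0],[8.5,0,0,-7,0],[8.5,0,0,-12,0],[8.5,0,0,-15.2,0],[8.5,0,0,-15.2,0]]}}

```text
time: 13.25
tool_pos: [0.4398, -0.3286, 0.2423]
tcp_rot: [3.134, 0.0, 0.015]
wrist_force: [0.9, -1.0, -0.7]
width: 0.995
grip_force: 0.0
```

```bash
cat > sc.py <<'E'
from h import *
im,d,K,T=cam("scene"); W=cloud(d,K,T); h=cv2.cvtColor(im,cv2.COLOR_RGB2HSV).astype(int)
for c,(a,b) in dict(blue=(105,130),green=(50,80),yellow=(20,32)).items():
    m=(h[...,0]>a)&(h[...,0]<b)&(h[...,1]>150)&(W[...,0]>.4)&(W[...,0]<.8)&(W[...,2]>.1)&(W[...,2]<.15)&(abs(W[...,1])<.45)
    n,l,st,_=cv2.connectedComponentsWithStats(m.astype(np.uint8)); 
    if n<2: print(c,"none"); continue
    P=W[l==1+st[1:,4].argmax()]; z=P[:,2].max(); P=P[P[:,2]>z-.008]
    print(c,"lid",np.round(cv2.minEnclosingCircle(P[:,:2].astype(np.float32))[0],4),np.round(cv2.minEnclosingCircle(P[:,:2].astype(np.float32))[1],4),P[:,2].mean().round(4))
E
python3 sc.py
```

```text
blue lid [ 0.6158 -0.328 ] 0.0285 0.1205
green lid [0.5701 0.0936] 0.0288 0.1347
yellow lid [ 0.4323 -0.3266] 0.0308 0.1204
```

{"method": "step_arm", "body": {"motion": [[8.5,1,-4,0,0],[8.5,2.5,-8.5,0,0],[8.5,4,-13,0,0],[8.5,5.5,-17.5,0,0],[8.5,7,-22,0,0],[8.5,8.5,-26.5,0,0],[8.5,10,-31,0,0],[8.5,11.5,-35.5,0,0],[8.5,13,-40,0,0],[8.5,13.3,-42.1,0,0],[8.5,13.3,-42.1,0,0],[8.5,13.3,-42.1,5,0],[8.5,13.3,-42.1,10,0],[8.5,13.3,-42.1,13,0],[8.5,13.3,-42.1,14,0],[8.5,13.3,-42.1,14,0],[8.5,13.3,-42.1,14,0]]}}

```text
time: 15.0
tool_pos: [0.5707, 0.0945, 0.0966]
tcp_rot: [-3.142, 0.0, -0.003]
wrist_force: [-0.4, -0.3, 1.0]
width: 0.995
grip_force: 0.0
```

{"method": "step_arm", "body": {"motion": [[5,0,0,0,0],[5,0,0,0,0],[5,0,0,0,0],[5,0,0,0,0],[5,0,0,0,0],[5,0,0,0,0],[5,0,0,0,0],[5,0,0,-2,0],[5,0,0,-5,0],[5,0,0,-9,0],[5,0,0,-13,0],[5,0,0,-14,0],[5,0,0,-14,0]]}}

```text
time: 16.3
tool_pos: [0.5709, 0.0951, 0.2375]
tcp_rot: [-3.141, -0.001, -0.007]
wrist_force: [-0.1, 0.7, -2.6]
width: 0.672
grip_force: 43.9
```

{"method": "step_arm", "body": {"motion": [[5,-0.5,4,0,0],[5,-1,8,0,0],[5,-1.5,12,0,0],[5,-2,16,0,0],[5,-2.5,20,0,0],[5,-3,24,0,0],[5,-3.5,28,0,0],[5,-4,32,0,0],[5,-4.2,36,0,0],[5,-4.4,40,0,0],[5,-4.5,42.1,0,0],[5,-4.5,42.1,0,0],[5,-4.5,42.1,4,0],[5,-4.5,42.1,8,0],[5,-4.5,42.1,12,0],[5,-4.5,42.1,14,0],[5,-4.5,42.1,14.7,0],[5,-4.5,42.1,15,0],[5,-4.5,42.1,15,0],[5,-4.5,42.1,15,0]]}}

```text
time: 18.3
tool_pos: [0.5253, -0.3257, 0.0856]
tcp_rot: [3.141, 0.002, 0.002]
wrist_force: [-0.4, -1.0, -2.4]
width: 0.669
grip_force: 44.4
```

{"method": "step_arm", "body": {"motion": [[6,0,0,0,0],[6.4,0,0,0,0],[7.2,0,0,0,0],[8.5,0,0,0,0],[8.5,0,0,0,0],[8.5,0,0,0,0],[8.5,0,0,-3,0],[8.5,0,0,-7,0],[8.5,0,0,-12,0],[8.5,0,0,-15,0],[8.5,0,-4,-17,0],[8.5,0,-8,-19,0],[8.5,0,-13,-20,0],[8.5,0,-18,-20,0],[8.5,0,-23,-20,0],[8.5,0,-28,-20,0],[8.5,0,-33,-20,0],[8.5,0,-34.7,-20,0],[8.5,0,-34.7,-20,0],[8.5,0,-34.7,-20,0]]}}

```text
time: 20.3
tool_pos: [0.5246, 0.021, 0.2853]
tcp_rot: [3.141, 0.003, 0.0]
wrist_force: [-0.2, -0.6, 0.1]
width: 0.994
grip_force: 0.0
```

```bash
python3 sc.py; python3 w.py w4; python3 - <<'E'
from h import *
z=np.load("w4.npz"); W=cloud(z["d"],z["K"],z["T"])
m=(abs(W[...,2]-.069)<.006)&(np.linalg.norm(W[...,:2]-[.562,.02],axis=-1)<.05); P=W[m]
print("cup rim",cv2.minEnclosingCircle(P[:,:2].astype(np.float32)),((P.max(0)+P.min(0))/2).round(4),P[:,2].mean())
E
```

```text
blue lid [ 0.614  -0.3273] 0.0299 0.1205
green lid [ 0.5238 -0.3276] 0.0289 0.1204
yellow lid [ 0.4316 -0.3266] 0.0306 0.1203
[0.5247 0.0203 0.2852] [-8.38709012e-03 -5.18616165e-02  1.85217348e+00 -6.95041246e-04
  1.34132038e+00  1.56232689e+00] 20.35
blue tile ((0.556592583656311, -0.05130752921104431), 0.03766873478889465) [ 0.5563 -0.0516  0.0241] 2454
green tile ((0.5713849663734436, 0.09408929198980331), 0.03787468373775482) [0.5715 0.0936 0.0243] 2541
yellow tile ((0.4902084469795227, 0.028252718970179558), 0.03880949690937996) [0.4895 0.0289 0.0243] 2098
cup rim ((0.5643429756164551, 0.020450351759791374), 0.03202994540333748) [0.5641 0.0203 0.0673] 0.06893794935370212
```

View pics/w4.png

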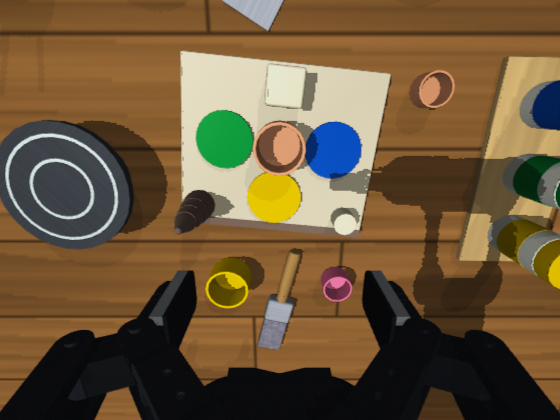

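The picture shows all three jars on the board at right and a clear cup at (280,148). The tiles are at green (224,139), blue (333,150) and yellow (273,197), with the cone at (195,212). Step 1 is done, so I'll take the cup.

{"method": "step_arm", "body": {"motion": [[8.5,3.9,0,4,0],[8.5,3.9,0,9,0],[8.5,3.9,0,14,0],[8.5,3.9,0,18,0],[8.5,3.9,0,21,0],[8.5,3.9,0,23,0],[8.5,3.9,0,24.2,0],[8.5,3.9,0,24.7,0],[8.5,3.9,0,24.7,0],[8.5,3.9,0,24.7,0],[6,3.9,0,24.7,0],[6,3.9,0,24.7,0],[6,3.9,0,24.7,0],[6,3.9,0,24.7,0],[6,3.9,0,24.7,0],[6,3.9,0,24.7,0]], "force": 30}}

```text
time: 22.0
tool_pos: [0.5649, 0.0209, 0.0402]
tcp_rot: [3.141, 0.001, 0.004]
wrist_force: [-1.4, -0.5, 5.8]
width: 0.749
grip_force: 33.0
```

{"method": "step_arm", "body": {"motion": [[6,0,0,-2,0],[6,0,0,-5,0],[6,0,0,-9,0],[6,0,0,-13,0],[6,0,0,-16,0],[6,-0.6,-3,-17,0],[6,-1.3,-7,-17,0],[6,-2,-11,-17,0],[6,-2.8,-15,-17,0],[6,-3.5,-19,-17,0],[6,-4.3,-23,-17,0],[6,-5,-26,-17,0],[6,-5.2,-27.5,-17,0],[6,-5.2,-27.5,-17,0],[6,-5.2,-27.5,-13,0],[6,-5.2,-27.5,-9,0],[6,-5.2,-27.5,-6,0],[6,-5.2,-27.5,-4.5,0],[6,-5.2,-27.5,-4.1,0],[6,-5.2,-27.5,-4.1,0]]}}

```text
time: 24.0
tool_pos: [0.512, 0.2948, 0.08]
tcp_rot: [3.141, -0.001, -0.0]
wrist_force: [1.2, -0.1, -2.0]
width: 0.752
grip_force: 34.9
```

{"method": "step_arm", "body": {"motion": [[6,0,0,0,0],[6,0,0,0,0]]}}

```text
time: 24.2
tool_pos: [0.5125, 0.2958, 0.0801]
tcp_rot: [-3.141, 0.0, -0.003]
wrist_force: [-0.2, -0.3, -0.7]
width: 0.75
grip_force: 34.9
```

{"method": "step_arm", "body": {"motion": [[6.5,0,0,0,0],[7,0,0,0,0],[8.5,0,0,0,0],[8.5,0,0,0,0],[8.5,0,0,0,0],[8.5,0,0,-2,0],[8.5,0,0,-5,0],[8.5,0,0,-10,0],[8.5,0,0,-15,0],[8.5,0,0,-18,0],[8.5,0,0,-18,0],[8.5,0,0,-18,0]]}}

```text
time: 25.4
tool_pos: [0.512, 0.2962, 0.2603]
tcp_rot: [-3.141, -0.001, -0.003]
wrist_force: [0.6, 0.3, -0.7]
width: 0.997
grip_force: 0.0
```

```bash
python3 w.py w5; python3 - <<'E'
from h import *
z=np.load("w5.npz"); W=cloud(z["d"],z["K"],z["T"])
h=cv2.cvtColor(z["im"],cv2.COLOR_RGB2HSV).astype(int)
P=W[(abs(W[...,2]-.109)<.006)&(np.linalg.norm(W[...,:2]-[.512,.296],axis=-1)<.05)]
print("cup rim",cv2.minEnclosingCircle(P[:,:2].astype(np.float32)),P[:,2].mean(),P[:,2].std())
m=(abs(W[...,2]-.06)<.006)&(np.linalg.norm(W[...,:2]-[.512,.296],axis=-1)<.1); P=W[m]
print("wheel",cv2.minEnclosingCircle(P[:,:2].astype(np.float32)),P[:,2].mean())
E
python3 sc.py
```

```text
[0.512  0.2962 0.2603] [4.82374502e-01 8.84825078e-02 1.75484544e+00 1.21933025e-05
 1.29599341e+00 2.05277915e+00] 25.4
blue tile ((0.5561596155166626, -0.04861769080162048), 0.03741581737995148) [ 0.556  -0.0381  0.0241] 1639
green tile ((0.5709468722343445, 0.09418901801109314), 0.03788432106375694) [0.5705 0.0944 0.0246] 3039
yellow tile ((0.490207314491272, 0.029242830350995064), 0.038812533020973206) [0.4902 0.0286 0.0241] 2552
cup rim ((0.5110792517662048, 0.2963121235370636), 0.031953487545251846) 0.10864901320781019 0.0017519813271075174
wheel ((0.5117604732513428, 0.2981501519680023), 0.08527953177690506) 0.060304866230804145
blue lid [ 0.6149 -0.3266] 0.0294 0.1204
green lid [ 0.5236 -0.3261] 0.0294 0.1205
yellow lid [ 0.4334 -0.326 ] 0.0298 0.1204
```

View pics/w5.png

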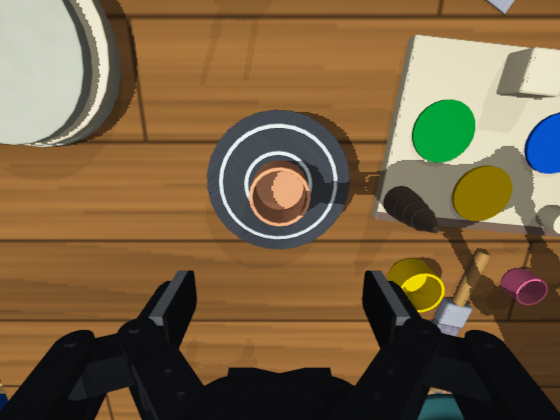

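The cup stands at (278,195) in the middle of the wheel, within 2 mm. Next I put the jars back, green first.

{"method": "step_arm", "body": {"motion": [[8.5,0.5,4,0,0],[8.5,1,9,0,0],[8.5,1.2,14,0,0],[8.5,1.2,19,0,0],[8.5,1.2,24,0,0],[8.5,1.2,29,0,0],[8.5,1.2,34,0,0],[8.5,1.2,39,0,0],[8.5,1.2,44,0,0],[8.5,1.2,49,0,0],[8.5,1.2,54,0,0],[8.5,1.2,59,0,0],[8.5,1.2,62.2,0,0],[8.5,1.2,62.2,0,0],[8.5,1.2,62.2,0,0]]}}

```text
time: 27.0
tool_pos: [0.5225, -0.326, 0.2564]
tcp_rot: [-3.138, 0.003, 0.006]
wrist_force: [-0.7, 0.3, -0.2]
width: 0.998
grip_force: 0.0
```

{"method": "step_arm", "body": {"motion": [[8.5,0,0,5,0],[8.5,0,0,10,0],[8.5,0,0,14,0],[8.5,0,0,17,0],[8.5,0,0,17.8,0],[8.5,0,0,17.8,0],[8.5,0,0,17.8,0],[5,0,0,17.8,0],[5,0,0,17.8,0],[5,0,0,17.8,0],[5,0,0,17.8,0],[5,0,0,17.8,0],[5,0,0,17.8,0],[5,0,0,17.8,0],[5,0,0,15,0],[5,0,0,11,0],[5,0,0,7,0],[5,0,0,3.8,0],[5,0,0,3.8,0]], "force": 40}}

```text
time: 28.9
tool_pos: [0.5267, -0.3283, 0.2281]
tcp_rot: [3.135, 0.0, 0.015]
wrist_force: [1.0, -0.9, -1.1]
width: 0.664
grip_force: 44.3
```

{"method": "step_arm", "body": {"motion": [[5,0,0,0,0],[5,0,0,0,0],[5,0,0,0,0]]}}

```text
time: 29.2
tool_pos: [0.5223, -0.3251, 0.2182]
tcp_rot: [-3.139, -0.0, 0.007]
wrist_force: [-0.3, -0.0, -3.5]
width: 0.668
grip_force: 44.2
```

```bash
python3 sc.py; python3 - <<'E'
from h import *
s=bot.read_state(); print({k:np.round(s[k],3).tolist() for k in s})
im,d,K,T=cam("scene");a=im[...,::-1]
im,d,K,T=cam("wrist");b=im[...,::-1]
cv2.imwrite("pics/sw6.png",np.hstack([cv2.resize(a[120:400,0:320],(400,350)),cv2.resize(b,(400,350))]))
E
```

```text
blue lid [ 0.6154 -0.3271] 0.0286 0.1205
green none
yellow lid [ 0.4326 -0.3495] 0.0152 0.1198
{'time': 29.25, 'q': [-0.597, 0.164, 1.748, -0.0, 1.234, 0.973], 'joint_vel': [0.0, -0.004, -0.012, 0.0, 0.001, 0.0], 'joint_torque': [-0.005, -47.506, -37.894, -0.005, 0.03, 0.0], 'tool_pos': [0.523, -0.325, 0.219], 'tcp_rot': [-3.139, -0.0, 0.006], 'wrist_force': [0.441, -0.391, -1.803], 'torque': [0.003, -0.044, -0.008], 'grip_force': 44.225, 'width': 0.673}
```

View pics/sw6.png

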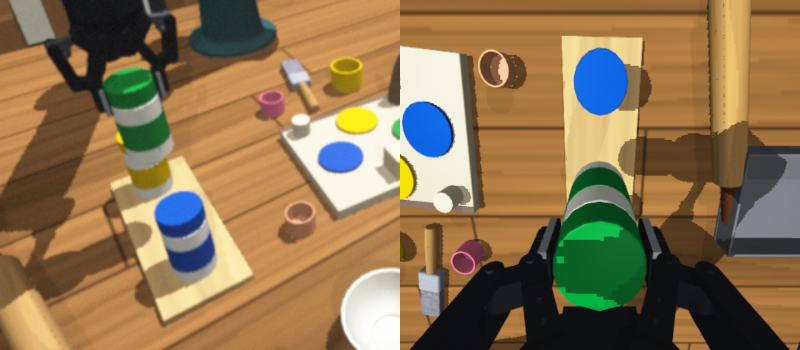

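{"method": "step_arm", "body": {"motion": [[5,0.5,-3,0,0],[5,1,-7,0,0],[5,1.5,-11,0,0],[5,2,-15,0,0],[5,2.5,-19,0,0],[5,3,-23,0,0],[5,3.5,-27,0,0],[5,4,-31,0,0],[5,4.4,-35,0,0],[5,4.7,-38.5,0,0],[5,4.7,-41,0,0],[5,4.7,-42,0,0],[5,4.7,-42,0,0],[5,4.7,-42,3,0],[5,4.7,-42,6,0],[5,4.7,-42,9,0],[5,4.7,-42,11,0],[5,4.7,-42,12,0],[5,4.7,-42,12.4,0],[5,4.7,-42,12.4,0]]}}

```text
time: 31.35
tool_pos: [0.5714, 0.0928, 0.0983]
tcp_rot: [3.141, -0.001, 0.002]
wrist_force: [0.1, 0.1, -2.9]
width: 0.667
grip_force: 44.3
```

{"method": "step_arm", "body": {"motion": [[5,0,0,0,0],[5,0,0,0,0],[6.1,0,0,0.1,0],[6.5,0,0,0.1,0],[7.2,0,0,0.1,0],[8.5,0,0,0.1,0],[8.5,0,0,0.1,0],[8.5,0,0,0.1,0],[8.5,0,0,-2,0],[8.5,0,0,-5,0],[8.5,0,0,-9,0],[8.5,0,0,-13,0],[8.5,0,0,-16,0],[8.5,0,0,-16,0]]}}

```text
time: 32.75
tool_pos: [0.5739, 0.0944, 0.2638]
tcp_rot: [-3.14, -0.001, -0.017]
wrist_force: [0.5, 1.0, 0.2]
width: 0.998
grip_force: 0.0
```

```bash
python3 sc.py; python3 w.py w7
```

```text
blue lid [ 0.6157 -0.3275] 0.0284 0.1205
green lid [0.5687 0.0923] 0.0285 0.1346
yellow lid [ 0.433  -0.3253] 0.0299 0.1204
[0.5725 0.0942 0.2607] [ 1.20205555e-01  6.38889761e-02  1.78052741e+00 -2.81702005e-05
  1.29078823e+00  1.69060093e+00] 32.8
blue tile ((0.5570398569107056, -0.05115014314651489), 0.037720270454883575) [ 0.557  -0.0511  0.0243] 2466
green lid ((0.5688122510910034, 0.09476985037326813), 0.02889670804142952) [0.5692 0.0951 0.1324] 2694
green tile ((0.5715687870979309, 0.0940646156668663), 0.03722183033823967) [0.5832 0.0939 0.0258] 696
yellow tile ((0.48988527059555054, 0.028065256774425507), 0.03936963900923729) [0.49   0.0285 0.0241] 2163
```

Green is within 3 mm of its tile. Yellow next.

{"method": "step_arm", "body": {"motion": [[8.5,-1,4,0,0],[8.5,-2.5,8.5,0,0],[8.5,-4,13,0,0],[8.5,-5.5,17.5,0,0],[8.5,-7,22,0,0],[8.5,-8.5,26.5,0,0],[8.5,-10,31,0,0],[8.5,-11.5,35.5,0,0],[8.5,-13,39,0,0],[8.5,-13.8,42,0,0],[8.5,-13.8,42,0,0],[8.5,-13.8,42,5,0],[8.5,-13.8,42,10,0],[8.5,-13.8,42,14,0],[8.5,-13.8,42,17,0],[8.5,-13.8,42,17.6,0],[8.5,-13.8,42,17.6,0],[8.5,-13.8,42,17.6,0],[8.5,-13.8,42,17.6,0]]}}

```text
time: 34.75
tool_pos: [0.4344, -0.3271, 0.0836]
tcp_rot: [3.139, 0.001, 0.005]
wrist_force: [0.3, -0.5, -0.2]
width: 0.993
grip_force: 0.0
```

{"method": "step_arm", "body": {"motion": [[5,0,0,0,0],[5,0,0,0,0],[5,0,0,0,0],[5,0,0,0,0],[5,0,0,0,0],[5,0,0,0,0],[5,0,0,0,0],[5,0,0,-2,0],[5,0,0,-5,0],[5,0,0,-9,0],[5,0,0,-12,0],[5,0,0,-14,0],[5,0,0,-14,0],[5,0,0,-14,0],[5,0,0,-14,0]]}}

```text
time: 36.25
tool_pos: [0.4314, -0.3251, 0.2186]
tcp_rot: [-3.139, -0.0, 0.005]
wrist_force: [0.9, 0.7, -4.4]
width: 0.671
grip_force: 45.0
```

{"method": "step_arm", "body": {"motion": [[5,0.5,-3,0,0],[5,1,-7,0,0],[5,1.6,-11,0,0],[5,2.2,-15,0,0],[5,2.8,-19,0,0],[5,3.5,-23,0,0],[5,4.3,-27,0,0],[5,5,-31,0,0],[5,5.5,-34,0,0],[5,5.7,-35.5,0,0],[5,5.7,-35.5,0,0],[5,5.7,-35.5,0,0],[5,5.7,-35.5,3,0],[5,5.7,-35.5,6,0],[5,5.7,-35.5,9,0],[5,5.7,-35.5,11,0],[5,5.7,-35.5,12,0],[5,5.7,-35.5,12.4,0],[5,5.7,-35.5,12.4,0],[5,5.7,-35.5,12.4,0]]}}

```text
time: 38.25
tool_pos: [0.4908, 0.0285, 0.0983]
tcp_rot: [3.142, -0.0, 0.004]
wrist_force: [0.4, 0.4, -4.1]
width: 0.667
grip_force: 45.3
```

{"method": "step_arm", "body": {"motion": [[5,0,0,0,0],[5,0,0,0,0],[6.1,0,0,0.1,0],[6.5,0,0,0.1,0],[7.2,0,0,0.1,0],[8.5,0,0,0.1,0],[8.5,0,0,0.1,0],[8.5,0,0,0.1,0],[8.5,0,0,-2,0],[8.5,0,0,-5,0],[8.5,0,0,-9,0],[8.5,0,0,-13,0],[8.5,0,0,-16,0],[8.5,0,0,-16,0]]}}

```text
time: 39.65
tool_pos: [0.493, 0.029, 0.2632]
tcp_rot: [-3.141, -0.001, -0.016]
wrist_force: [0.2, -0.1, -0.5]
width: 0.997
grip_force: 0.0
```

```bash
python3 sc.py; python3 w.py w8
```

```text
blue lid [ 0.6146 -0.3265] 0.0293 0.1205
green lid [0.5691 0.0938] 0.0293 0.1345
yellow lid [0.4895 0.0281] 0.0295 0.1342
[0.4915 0.0289 0.2603] [ 8.20892836e-03 -1.08812334e-01  1.95030631e+00  1.95020972e-05
  1.29404710e+00  1.57870116e+00] 39.7
blue tile ((0.5569424629211426, -0.051188018172979355), 0.03763989731669426) [ 0.557  -0.0513  0.0241] 3022
green lid ((0.5690866708755493, 0.09431223571300507), 0.028943940997123718) [0.5689 0.0944 0.1324] 3607
green tile ((0.5714372396469116, 0.09178006649017334), 0.037549082189798355) [0.5709 0.0834 0.0274] 721
yellow lid ((0.4893268942832947, 0.030270081013441086), 0.028895817697048187) [0.4896 0.0307 0.1322] 2752
yellow tile ((0.4824173152446747, 0.03731413185596466), 0.05040020868182182) [0.4869 0.0319 0.0257] 740
```

Yellow is good. Blue last.

{"method": "step_arm", "body": {"motion": [[8.5,1.5,4,0,0],[8.5,3,8,0,0],[8.5,4.5,12,0,0],[8.5,6,16,0,0],[8.5,7.5,20,0,0],[8.5,9,24,0,0],[8.5,10.5,28,0,0],[8.5,12,32,0,0],[8.5,12.5,35.5,0,0],[8.5,12.5,35.5,0,0],[8.5,12.5,35.5,5,0],[8.5,12.5,35.5,10,0],[8.5,12.5,35.5,14,0],[8.5,12.5,35.5,17,0],[8.5,12.5,35.5,17.6,0],[8.5,12.5,35.5,17.6,0],[8.5,12.5,35.5,17.6,0],[8.5,12.5,35.5,17.6,0]]}}

```text
time: 41.55
tool_pos: [0.6165, -0.3268, 0.0842]
tcp_rot: [3.139, 0.001, 0.006]
wrist_force: [-0.2, 0.1, -0.8]
width: 1.002
grip_force: 0.0
```

{"method": "step_arm", "body": {"motion": [[5,0,0,0,0],[5,0,0,0,0],[5,0,0,0,0],[5,0,0,0,0],[5,0,0,0,0],[5,0,0,0,0],[5,0,0,0,0],[5,0,0,-2,0],[5,0,0,-5,0],[5,0,0,-9,0],[5,0,0,-12,0],[5,0,0,-14,0],[5,0,0,-14,0],[5,0,0,-14,0],[5,0,0,-14,0]]}}

```text
time: 43.05
tool_pos: [0.6132, -0.3252, 0.2179]
tcp_rot: [-3.139, -0.0, 0.007]
wrist_force: [-0.6, 0.6, -5.1]
width: 0.67
grip_force: 44.4
```

{"method": "step_arm", "body": {"motion": [[5,-0.7,-3,0,0],[5,-1.5,-7,0,0],[5,-2.4,-11,0,0],[5,-3.3,-15,0,0],[5,-4.2,-19,0,0],[5,-5,-23,0,0],[5,-5.6,-26,0,0],[5,-5.8,-27.5,0,0],[5,-5.8,-27.5,0,0],[5,-5.8,-27.5,0,0],[5,-5.8,-27.5,3,0],[5,-5.8,-27.5,6,0],[5,-5.8,-27.5,9,0],[5,-5.8,-27.5,11,0],[5,-5.8,-27.5,12,0],[5,-5.8,-27.5,12.4,0],[5,-5.8,-27.5,12.4,0],[5,-5.8,-27.5,12.4,0]]}}

```text
time: 44.85
tool_pos: [0.5579, -0.0519, 0.0982]
tcp_rot: [3.141, -0.001, 0.004]
wrist_force: [0.7, -0.3, -3.7]
width: 0.671
grip_force: 44.9
```

{"method": "step_arm", "body": {"motion": [[5,0,0,0,0],[5,0,0,0,0],[6.1,0,0,0.1,0],[6.5,0,0,0.1,0],[7.2,0,0,0.1,0],[8.5,0,0,0.1,0],[8.5,0,0,0.1,0],[8.5,0,0,0.1,0],[8.5,0,0,-2,0],[8.5,0,0,-5,0],[8.5,0,0,-9,0],[8.5,0,0,-13,0],[8.5,0,0,-18,0],[8.5,0,3,-20,0],[8.5,0,6,-20,0],[8.5,0,6,-20,0],[8.5,0,6,-20,0]]}}

```text
time: 46.55
tool_pos: [0.5564, -0.1113, 0.297]
tcp_rot: [-3.141, 0.002, 0.001]
wrist_force: [-0.4, 0.3, 0.3]
width: 0.996
grip_force: 0.0
```

```bash
python3 sc.py; python3 w.py w9; python3 - <<'E'
from h import *
im,d,K,T=cam("side"); cv2.imwrite("pics/side9.png",im[...,::-1])
W=cloud(d,K,T); P=W[(abs(W[...,2]-.109)<.005)&(np.linalg.norm(W[...,:2]-[.512,.296],axis=-1)<.05)]
print("cup rim",cv2.minEnclosingCircle(P[:,:2].astype(np.float32)),P[:,2].mean())
E
```

```text
blue lid [ 0.5563 -0.0523] 0.0295 0.1344
green lid [0.5686 0.0917] 0.0291 0.1346
yellow lid [0.4891 0.029 ] 0.0305 0.134
[ 0.5563 -0.1107  0.2965] [-2.40723728e-01  2.66450719e-02  1.75411246e+00  6.62241644e-04
  1.36227907e+00  1.33023689e+00] 46.6
blue lid ((0.5559854507446289, -0.05087694525718689), 0.029018938541412354) [ 0.5564 -0.051   0.1324] 2230
blue tile ((0.5399129390716553, -0.04127663001418114), 0.05774731934070587) [ 0.5433 -0.0401  0.0259] 586
green lid ((0.5689957737922668, 0.0939926877617836), 0.02928256243467331) [0.5691 0.0941 0.1323] 2475
green tile ((0.5722656846046448, 0.0924721509218216), 0.03754859417676926) [0.5713 0.0889 0.0266] 685
yellow lid ((0.4897318482398987, 0.030183807015419006), 0.029353737831115723) [0.4898 0.0301 0.1324] 1945
yellow tile ((0.476040244102478, 0.056304797530174255), 0.06729429960250854) [0.4892 0.054  0.0256] 496
cup rim ((0.5105124115943909, 0.2951754033565521), 0.03222394362092018) 0.10871154104359314
```

View pics/side9.png

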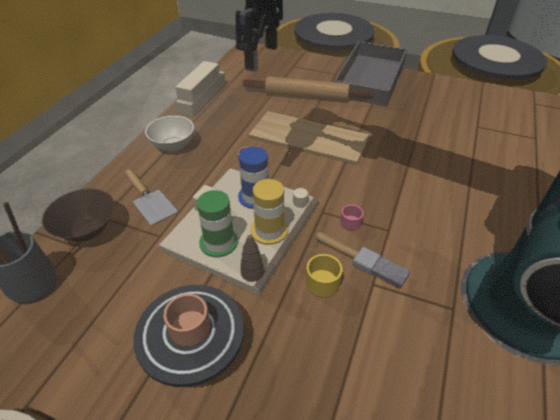

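The jars stand on their own tiles at (254,178), (215,222) and (268,210). The cup is centred on the wheel at (188,322), the cone is unmoved at (252,258), and the robot is clear. Handing in.

```bash
python3 -c "
from workcell import bot
print(bot.finish_job())"
```

```text
the job is handed in; nothing more can be done
None
```

I handed the job in at about 47 s of the 144 s; the hand-in returned no verdict. At the last look, the cup stood within about 3 mm of the wheel's centre, each jar was within about 3 mm of the centre of its own tile, and the cone had not visibly moved.

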